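Hang the lamp bracket on its keyhole stud

TASK

Hang the lamp bracket on the wooden post. First turn it up by setting it on the sloping rest, front outward and keyhole end at the top, and let go of it there; then take it again, feel the round hole of the keyhole over the stud's head, and slide the bracket down until the narrow slot is fully home on the stud, leaving it hanging upright and flat against the post. Leave the jar, the thread spool and the carton where they are.

Things in the scene. Friction and masses are not known exactly. Their poses are not given: they have to be found in the camera images.
- bracket: Lamp bracket, about 0.35 kg: aluminium plate 150 mm long (x), 64 mm wide (y), 8 mm thick (z), with a keyhole and, on its front, a dark steel socket block. It starts lying on its back, block upward. Origin: centre of the plate's back face; +x points to its top (keyhole) end, +z out of its front.
- block (a point): Centre of the bracket's socket block, at bracket x = -30, y = 0, z = 29 mm. The block is 34 mm (x) by 30 mm (y) and stands from z = 8 mm (plate front) to z = 50 mm; its flat sides facing +y and -y, 30 mm apart, are a good grip. Axes as the bracket's.
- keyhole (a point): Centre of the keyhole's round hole at the plate's back face, bracket x = +14 mm, y = 0: 24 mm in diameter, right through the plate. It opens toward the top end (+x) into a slot 11 mm wide whose flat upper end is at bracket x = +46 mm. Axes as the bracket's.
- rest: Fixed wooden rest. Origin: centre of its footprint on the worktop. At yaw 0 its board (90 mm wide, 120 mm up the slope) faces -x and up at 45 degrees, so a plate on it has its top end away (+x) and up. A lip stands 9 mm off the board along its lower edge and carries the plate's bottom edge; board and lip meet at x = -55, z = 22 mm.
- rest_mid (a point): Point on the rest's sloping face, 75 mm up the slope from the lip, at the middle of its width: the centre of the bracket's back face lies here when the bracket sits on the lip. Its axes are those of the rest (x away, z up), not tilted.
- post: Fixed wooden post 40 x 40 mm, 292 mm tall, on a foot board 130 x 120 x 16 mm. Origin: under the post's centre at worktop height, +z up; its front face is the plane x = -20 mm and looks toward -x. When the bracket hangs fully home, its back is against that face, its top end up, and the centre of its back face at z = 158 mm, in y wherever the stud is.
- stud_mark (a point): Point on the post's front face, on its centreline, 200 mm up. The steel stud stands out of the face at this height: neck 8 mm in diameter and 11 mm long, then a round head 18 mm in diameter, its end 17 mm off the face. It was set by eye: it sits up to 7 mm left or right (y) of this point, and that offset is not measured: look, or feel for it. Axes as the post's.
- size_jar: Bystander: lidded glass jar, 60 mm in diameter, 75 mm tall, origin at the centre of its underside. To be left alone.
- thread_spool: Bystander: wooden thread spool standing upright, 39 mm in diameter, 58 mm tall, origin at the centre of its underside. To be left alone.
- card_box: Bystander: small carton 50 x 91 x 32 mm, origin at the centre of its underside. To be left alone.
There are look-alikes about, which are no part of the job. Several things have the shape of the bracket; the one meant has the colours described above.

How it is judged (in metres and radians):
On the way:
1. the bracket has been set on the sloping rest, front outward, keyhole end up, and let go (distance between bracket and rest_mid below 0.02 m and angle between bracket's own z axis and vertical between 0.6 and 0.97 rad and angle between bracket's own x axis and vertical below 1 rad and contact force between the fingers and bracket below 0.1 N and linear speed of bracket below 0.03 m/s), for 0.2 s.
At the end, for the whole second after the job is handed in: the bracket hangs still and released on the stud: the centre of its back face 151 to 165 mm above the post's origin (slot fully home on the neck), within 7 mm of the post's front face, within 22 mm of its centreline, upright and parallel to the face within 0.2 rad (z of bracket in the frame of post between 0.151 and 0.165 m and x of bracket in the frame of post between -0.027 and -0.017 m and y of bracket in the frame of post between -0.022 and 0.022 m and angle between bracket's own x axis and vertical below 0.2 rad and angle between the z axis of bracket and the x axis of post, either way round below 0.2 rad and linear speed of bracket below 0.02 m/s and angular speed of bracket below 0.2 rad/s); the robot touches nothing.
It fails at once if the jar is moved by more than 20 mm (distance of size_jar from where it was at the start of the episode above 0.02 m).
It fails at once if the thread spool is moved by more than 20 mm (distance of thread_spool from where it was at the start of the episode above 0.02 m).
It fails at once if the carton is moved by more than 20 mm (distance of card_box from where it was at the start of the episode above 0.02 m).
It also fails if it takes over 67 s, if anything falls off the work surface, if the arm or the gripper's body presses on something with over 40 N, if the wrist force passes 120 N, or if a joint passes its speed limit or range.

ROBOT

A 6-joint arm with a two-finger parallel gripper is mounted at the origin on a cart in front of the work surface, level with it; the furniture and walls round the work are solid. World frame = base frame: x ahead of the robot, y to its left, z up, the work surface at z = 0. Lengths are in m, angles in degrees, forces in N, time in s.
With the tool pointing down it reaches from about 0.35 to 1 m from the base axis. Payload 7.1 kg.
Tool frame: the origin (TCP) lies on the centre line of the jaws, within the pads' length; the fingertips stand 19 mm ahead of it and the grasp point (between the pads) is the TCP; z points along the fingers, y is the line along which they close (so a half turn about z gives the same grasp; the last joint's range is limited). The gripper opens to 85 mm and grips with 20 to 120 N. Pads are 22 mm wide; open, the fingers measure 114 mm over their backs; the gripper's body (76 mm by 85 mm) begins 54 mm behind the grasp point. The pads swing forward as they close: fully open they stand 13 mm farther back than shut.
Start: joints at [-68.239, 24.242, 93.386, -0, 62.372, -1.089], TCP at [0.243, -0.576, 0.25] pointing down, gripper open.
Joint ranges: [-172.04, 172.04], [-51.8, 120.97], [4.93, 147.93], [-75.15, 255.16], [6.16, 154.13], [-145.62, 145.62]. Speed limits (degrees/s): [136.94, 136.94, 172.46, 180, 180, 180].

INTERFACE

Orientations are given as [roll, pitch, yaw] about the fixed x, y, z axes, in that order (R = Rz(yaw) Ry(pitch) Rx(roll)).
In Python, from bench import sensors, viewer, env gives the robot as it stands.
- The arm moves only by the shell command python3 -m handwheel 'ROWS' [FORCE]. ROWS is JSON, a list that holds one entry, the list of rows, each a list of 7 numbers: the shift along the tool's x, y, z in units of 0.03 m (1.0 is 0.03 m), then the turn, a rotation vector about the tool's x, y, z in units of 60 degrees (1.0 is 60 degrees), then the opening, from -1 (shut) to 1 (fully open), so that 0 is half open. In form: [[[dx, dy, dz, rx, ry, rz, claw], ...]]. A call has 1 to 12 rows; each row shifts and turns the commanded pose from where the row before left it, along the tool's axes as they then stand; what a row does not reach is not made up. A row lasts 1/10 s, in which the tool goes at most 50 mm and 8.59 degrees, less where a joint would pass 70% of its speed; a pose out of reach is approached as far as the arm can. A call with a number of a shift or a turn outside -1 to 1 is refused whole. A call with a gripper value outside its range is refused whole. The fingers move at their own pace and stop on an object; FORCE is the grip in N (left out, the last holds). Time passes only in rows, so rows that do not move let the fingers close. It gives the time, the measured TCP pose, the force, the opening and the grip force at its end, in the units of the state.
- sensors.observe(): the state, without advancing time (a new reading comes with each control period).
- viewer.grab_frame(name): name is "scene" or "side" or "wrist"; returns the picture (480x640x3 uint8, blue, green, red); there is no depth.
- viewer.calibration(name): a dict with "intrinsics" (3x3 intrinsics, pixels), "k1" (the pictures are not rectified: a ray, as slopes to the right and down, at radius r is drawn at 1 + k1 r^2 times it, then the intrinsics apply), "extrinsics" (4x4, takes a point from camera to world coordinates); the wrist camera has in their place "hand_eye" (4x4, takes a point from camera to tool coordinates, whose origin is the TCP and whose axes are the flange's). Camera axes: x right, y down, z forward; pixel columns grow to the right and rows downward; lengths in m; the calibration is good to about 2 mm. A picture is of the moment at which its call begins: read the wrist's pose just before it. calibration takes no time and is no camera call.
- env.sign_off(): hands the job in; it is judged then, once.
Trained networks look in the newest picture that a camera, given by its name, has taken for a name from the list of things; names that differ only in an ending like _2 or _b are one class to them, and where a whole thing is asked for, a point or a joint stands for the part that bears it (a point fixed in the world has none). Each returns a list of dicts, best first, with "confidence" (0 to 1); they miss things now and then, are a little off and sometimes report something else, mostly with a low value. They report only what shows in the picture. A call takes as long as a camera call. They do not tell look-alikes from the thing itself.
- viewer.search_frame(thing, camera): "rect" ([centre column, centre row, width, height] in pixels, round what is visible of it).
- viewer.outline_of(thing, camera): "region" (480x640 bool, what is visible of it) and "rect" ([centre column, centre row, width, height] in pixels, round what is visible of it).
- viewer.spot_point(thing, camera): "uv" ([column, row] in pixels: a listed point, or the origin of a listed thing).
The state is a dict: "t": time; "joint_pos": joint angles; "qvel": joint speeds; "tau": joint torques, N m; "position": TCP position; "tcp_rot": TCP orientation; "force": force on the tool from outside, world axes, zero at the start; "torque": the same for the moment, N m; "grip_width": opening from 0.0 (shut) to 1.0 (fully open); "grasp_force": force on a finger pad.
Only numpy, scipy, OpenCV 4.12 (cv2) and the standard library are available. Lean on these libraries where they do the work, as an engineer would, in place of code of your own. Each camera call takes 0.05 s, during which the arm holds its last target. There are 200 camera calls.

## Working session

There is one attempt and no reset: what is moved stays moved. The work goes in short steps, Python scripts to look and compute and a shell command to move; the robot and the scene stay as the last step left them, time stands still between calls to the robot, and variables do not carry over. Pictures are saved under pics/ and viewed, at most 10 in all, crops included, and the job is handed in when it is done.

```bash
ls; mkdir -p pics; cat > h.py <<'E'
import numpy as np, cv2, json
from scipy.spatial.transform import Rotation as R
from bench import sensors, viewer, env
def cam(name, st=None):
    c=viewer.calibration(name); K=np.array(c["intrinsics"]); k1=c["k1"]
    if "extrinsics" in c: T=np.array(c["extrinsics"])
    else:
        st=st or sensors.observe(); B=np.eye(4); B[:3,:3]=R.from_euler('xyz',st["tcp_rot"],degrees=True).as_matrix(); B[:3,3]=st["position"]
        T=B@np.array(c["hand_eye"])
    return K,k1,T
def ray(uv,C):
    K,k1,T=C; d=np.linalg.inv(K)@[uv[0],uv[1],1]; s=d[:2]; u=s.copy()
    for _ in range(20): u=s/(1+k1*(u@u))
    v=T[:3,:3]@[u[0],u[1],1]; return T[:3,3],v/np.linalg.norm(v)
def proj(P,C):
    K,k1,T=C; p=T[:3,:3].T@(np.array(P)-T[:3,3]); u=p[:2]/p[2]; u=u*(1+k1*(u@u)); return (K@[u[0],u[1],1])[:2]
def tri(rs):
    A=np.zeros((3,3)); b=np.zeros(3)
    for o,d in rs:
        M=np.eye(3)-np.outer(d,d); A+=M; b+=M@o
    p=np.linalg.solve(A,b); return p,[np.linalg.norm((np.eye(3)-np.outer(d,d))@(p-o)) for o,d in rs]
def onz(uv,C,z):
    o,d=ray(uv,C); return o+d*(z-o[2])/d[2]
def rows(target,rpy):
    "tool-frame shift (units) and rotvec (units) to reach target"
    st=sensors.observe(); r0=R.from_euler('xyz',st["tcp_rot"],degrees=True); r1=R.from_euler('xyz',rpy,degrees=True)
    return np.round(r0.inv().apply(np.array(target)-st["position"])/.03,3), np.round(np.degrees((r0.inv()*r1).as_rotvec())/60,3)
E
python3 - <<'E'
from h import *
print(sensors.observe())
for n in("scene","side"):
    im=viewer.grab_frame(n); cv2.imwrite(f"pics/{n}0.png",im)
    C=cam(n); print(n,C[2].round(3).tolist(),C[0].round(0).tolist(),C[1])
    for t in ["bracket","block","keyhole","rest","rest_mid","post","stud_mark","size_jar","thread_spool","card_box"]:
        r=viewer.spot_point(t,n); print(t,[(np.round(x["uv"],1).tolist(),round(x["confidence"],2)) for x in r[:4]])
E
```

```text
pics
{'t': 0.0, 'joint_pos': array([-6.82402145e+01,  2.42858425e+01,  9.34321418e+01, -4.95383946e-04,
        6.23704287e+01, -1.08854577e+00]), 'qvel': array([-0.07097322,  0.05060681,  0.04011852, -0.08120853,  0.05010496,
       -0.0115041 ]), 'tau': array([ 1.63424040e-03, -5.57386422e+01, -2.81740326e+01,  2.10017356e-04,
        7.25530379e-03,  8.66230351e-06]), 'position': array([ 0.24251464, -0.57547203,  0.24952541]), 'tcp_rot': array([-1.79911595e+02, -1.24117234e-03,  2.28485604e+01]), 'force': array([-0.38766398, -0.58680703,  0.82148094]), 'torque': array([0.03426303, 0.00368252, 0.0011463 ]), 'grasp_force': 0.0, 'grip_width': 0.9982433404451461}
scene [[-0.521, -0.647, 0.557, -0.074], [-0.854, 0.403, -0.33, 0.355], [-0.011, -0.647, -0.762, 1.022], [0.0, 0.0, 0.0, 1.0]] [[483.0, 0.0, 320.0], [0.0, 483.0, 242.0], [0.0, 0.0, 1.0]] -0.08060558768402634
bracket [([446.4, 279.9], 0.87), ([258.1, 362.8], 0.66), ([324.6, 298.1], 0.59), ([214.0, 257.8], 0.39)]
block [([270.7, 365.5], 0.76), ([329.9, 304.7], 0.75)]
keyhole [([251.1, 361.4], 0.69), ([324.6, 293.5], 0.63)]
rest 
[... 350 characters left out ...]
509, 0.844, -0.903], [0.0, -0.856, -0.517, 0.678], [0.0, 0.0, 0.0, 1.0]] [[534.0, 0.0, 317.0], [0.0, 534.0, 236.0], [0.0, 0.0, 1.0]] 0.055064465642596344
bracket [([281.7, 288.7], 0.89), ([229.1, 410.9], 0.64), ([246.5, 237.7], 0.63)]
block [([269.5, 280.1], 0.79), ([224.9, 410.4], 0.65), ([235.8, 235.3], 0.61), ([282.6, 290.3], 0.57)]
keyhole [([288.4, 291.6], 0.93), ([250.0, 235.7], 0.74), ([318.4, 157.5], 0.58), ([232.9, 403.4], 0.56)]
rest [([366.4, 356.9], 0.57)]
rest_mid [([368.9, 321.7], 0.96)]
post [([329.1, 224.9], 0.65)]
stud_mark [([317.2, 158.4], 0.81)]
size_jar [([410.0, 279.3], 0.74), ([373.6, 296.2], 0.7)]
thread_spool [([364.4, 270.8], 0.81)]
card_box [([411.3, 279.4], 0.83)]
```

View pics/scene0.png

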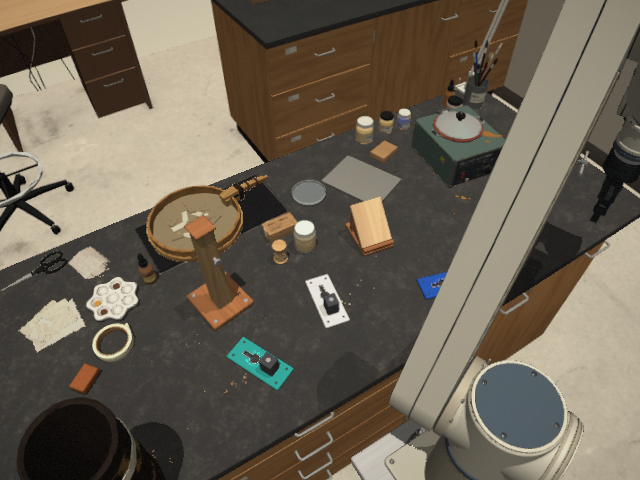

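View pics/side0.png

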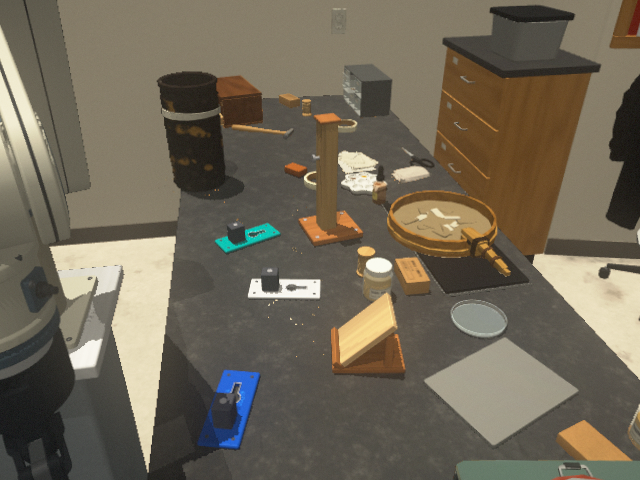

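The scene picture shows the aluminium bracket at (327,300), with teal (260,362) and blue (435,286) look-alikes, the rest at (370,225) and the post at (215,270). In the side picture the bracket is at (284,289), its keyhole toward +x, with the rest at (368,345), the post at (327,180), and jar, spool and carton near (380,272).

```bash
python3 - <<'E'
from h import *
from scipy.optimize import least_squares
S,D=cam("scene"),cam("side")
two=lambda a,b: (lambda r:(r[0].round(4).tolist(),np.round(r[1],4)))(tri([ray(a,S),ray(b,D)]))
print("block",two((329.9,304.7),(269.5,280.1)),"key",two((324.6,293.5),(288.4,291.6)),"org",two((324.6,298.1),(281.7,288.7)))
print("restmid",two((370.1,215.3),(368.9,321.7)),"stud_mark",two((211.4,262.2),(317.2,158.4)),"rest",two((369.9,235.3),(366.4,356.9)),"post",two((224.8,302.6),(329.1,224.9)))
print("spool",two((278,258.9),(364.4,270.8)))
# plate by colour
for n,C,box in(("scene",S,(295,265,360,335)),("side",D,(235,265,335,310))):
    im=cv2.imread(f"pics/{n}0.png"); x0,y0,x1,y1=box; c=im[y0:y1,x0:x1].astype(int)
    m=((c.min(2)>140)&(c.max(2)-c.min(2)<40)).astype(np.uint8)
    nn,lab,stt,_=cv2.connectedComponentsWithStats(m); k=1+np.argmax(stt[1:,4]); 
    p=np.argwhere(lab==k)[:,::-1]+[x0,y0]
    w=np.array([onz(q,C,0.008) for q in p])[:,:2].astype(np.float32)
    print(n,len(p),cv2.minAreaRect(w))
for n,C in(("scene",S),("side",D)):
    viewer.grab_frame(n)
    for t in("rest","post","size_jar","thread_spool","card_box"):
        r=viewer.outline_of(t,n)
        for q in r[:2]: print(n,t,round(q["confidence"],2),np.round(q["rect"]).tolist())
    for t in("rest","post"):
        r=viewer.outline_of(t,n)
        if r: cv2.imwrite(f"pics/m_{n}_{t}.png",r[0]["region"].astype(np.uint8)*255)
ims=[cv2.resize(cv2.imread("pics/scene0.png")[y:y+h,x:x+w],(400,300),interpolation=cv2.INTER_CUBIC) for x,y,w,h in((330,185,80,60),(170,210,120,90))]
ims2=[cv2.resize(cv2.imread("pics/side0.png")[y:y+h,x:x+w],(400,300),interpolation=cv2.INTER_CUBIC) for x,y,w,h in((310,285,120,90),(270,110,180,135))]
cv2.imwrite("pics/crop.png",np.vstack([np.hstack(ims),np.hstack(ims2)]))
E
```

```text
block ([0.4708, 0.0079, 0.0239], array([0.0004, 0.0004])) key ([0.5123, -0.0063, 0.003], array([0.0054, 0.0054])) org ([0.4991, 0.002, 0.0058], array([0.0051, 0.0051]))
restmid ([0.6243, -0.2164, 0.0779], array([0.001, 0.001])) stud_mark ([0.6084, 0.2293, 0.1942], array([0.0006, 0.0006])) rest ([0.6218, -0.2194, -0.0015], array([0.0004, 0.0004])) post ([0.6312, 0.2245, 0.0122], array([0.0088, 0.0088]))
spool ([0.6829, 0.0409, -0.0002], array([0.0004, 0.0004]))
scene 917 ((0.49817219376564026, 0.0012473352253437042), (0.06276267766952515, 0.14979921281337738), 79.14973449707031)
side 1025 ((0.5001217126846313, -0.0027389563620090485), (0.06611241400241852, 0.14839708805084229), 79.05445098876953)
scene rest 0.77 [374.0, 228.0, 51.0, 61.0]
scene post 0.77 [220.0, 272.0, 66.0, 115.0]
scene size_jar 0.78 [303.0, 236.0, 26.0, 30.0]
scene thread_spool 0.85 [279.0, 252.0, 19.0, 26.0]
scene card_box 0.89 [281.0, 227.0, 39.0, 28.0]
side rest 0.78 [368.0, 334.0, 78.0, 80.0]
side post 0.75 [333.0, 178.0, 65.0, 138.0]
side size_jar 0.69 [379.0, 282.0, 30.0, 44.0]
side thread_spool 0.52 [366.0, 261.0, 16.0, 29.0]
side card_box 0.96 [412.0, 277.0, 36.0, 41.0]
```

View pics/crop.png

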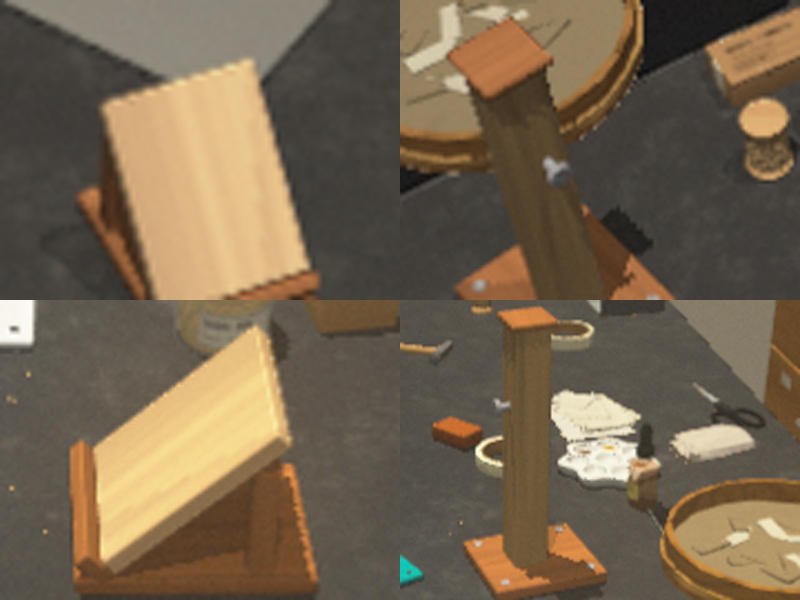

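The crops show the rest's board and lip, the post with its foot corners, and the stud head at about scene (219,262) and side (314,157). I'll fit the poses of the rest and the post to these corners.

```bash
python3 - <<'E'
from h import *
from scipy.optimize import least_squares
S,D=cam("scene"),cam("side")
def fit(obs,x0,nz=3):
    def f(p):
        c,s=np.cos(p[2]),np.sin(p[2]); o=[]
        for P,uv,C in obs:
            o.append(proj([p[0]+c*P[0]-s*P[1],p[1]+s*P[0]+c*P[1],P[2]+0],C)-uv)
        return np.concatenate(o)
    r=least_squares(f,x0,loss='soft_l1',f_scale=1.5); return r.x[:2].round(4),np.degrees(r.x[2]).round(1),f(r.x).reshape(-1,2).round(1).tolist()
T,B=(.0299,.1069),(-.055,.022)
rest=[((T[0],.045,T[1]),(350.6,205.6),S),((T[0],-.045,T[1]),(380,197),S),((B[0],-.045,B[1]),(393,240),S),
((T[0],.045,T[1]),(388.6,292.5),D),((T[0],-.045,T[1]),(396,327),D),((B[0],.045,B[1]),(338.5,328.5),D),((B[0],-.045,B[1]),(344.5,366),D)]
print(fit(rest,[.622,-.219,0]))
for a,b in((.065,.06),(.06,.065)):
  post=[((-a,-b,.016),(321.8,242.8),D),((-a,b,.016),(299.3,220.3),D),((a,-b,.016),(362.2,232.4),D),((a,b,.016),(342.9,212.2),D),
  ((-a,b,.016),(187,302),S),((-a,-b,.016),(253,293),S)]
  # scene order may differ: bottom corner = nearest camera
  post[4]=((-a,b,.016),(216,325),S); post.append(((a,b,.016),(187,302),S))
  print(fit(post,[.63,.225,0.2]))
p,e=tri([ray((218.9,261.6),S),ray((314.1,157.3),D)]); print("stud head",p,e)
E
```

```text
(array([ 0.6302, -0.2192]), np.float64(-8.1), [[-0.1, -1.8], [0.4, -2.7], [-0.7, -3.6], [-0.6, -0.2], [-0.1, -0.9], [0.3, 1.5], [-2.4, -0.4]])
(array([0.6468, 0.2261]), np.float64(17.8), [[-1.3, -0.3], [-0.9, -0.0], [5.3, -2.7], [0.2, -3.1], [2.8, 0.1], [1.5, 0.7], [-2.4, -6.2]])
(array([0.6442, 0.2234]), np.float64(15.6), [[-0.7, 0.7], [-0.4, -1.3], [3.5, -0.0], [-1.9, -2.8], [-0.1, 0.6], [2.9, -0.3], [-1.2, -4.7]])
stud head [0.5974584  0.21589631 0.20185336] [np.float64(0.0025929920350094924), np.float64(0.0025929920350095245)]
```

```bash
python3 -c "
from bench import viewer; c=viewer.calibration('wrist'); print(c['hand_eye'].round(3).tolist() if hasattr(c['hand_eye'],'round') else c['hand_eye'], c['intrinsics'])"
python3 -m handwheel '[[[0,0,0,0,0,0.141,1],[0,0,0,0,0,0.141,1],[0,0,0,0,0,0.141,1],[0,0,0,0,0,0.141,1],[0.178,-0.972,0,0,0,0,1],[0.178,-0.972,0,0,0,0,1],[0.178,-0.972,0,0,0,0,1],[0.178,-0.972,0,0,0,0,1],[0.178,-0.972,0,0,0,0,1],[0.178,-0.972,0,0,0,0,1],[0.178,-0.972,0,0,0,0,1],[0.178,-0.972,0,0,0,0,1]]]'
python3 -m handwheel '[[[0.178,-0.972,0,0,0,0,1],[0.178,-0.972,0,0,0,0,1],[0.178,-0.972,0,0,0,0,1],[0.178,-0.972,0,0,0,0,1]]]'
python3 - <<'E'
from h import *
st=sensors.observe(); print(st["position"],st["tcp_rot"],st["joint_pos"].round(1))
im=viewer.grab_frame("wrist"); cv2.imwrite("pics/w1.png",im)
C=cam("wrist",st)
for t in("rest_mid","rest","block","keyhole"): print(t,[(np.round(x["uv"],1).tolist(),round(x["confidence"],2)) for x in viewer.spot_point(t,"wrist")[:3]])
p=np.array([.6243,-.2164,.0779]); print("exp",proj(p,C))
E
```

```text
[[0.0, -0.945, -0.328, 0.085], [1.0, -0.0, 0.0, -0.001], [-0.0, -0.328, 0.945, -0.123], [0.0, 0.0, 0.0, 1.0]] [[368.97709521   0.         317.4679362 ]
 [  0.         368.97709521 234.37363074]
 [  0.           0.           1.        ]]
t: 3.1
position: [0.3294, -0.354, 0.2505]
tcp_rot: [180.0, -0.0, -11.0]
force: [0.7, 0.4, 0.6]
grip_width: 1.0
grasp_force: 0.0
t: 3.5
position: [0.3727, -0.2436, 0.2505]
tcp_rot: [180.0, -0.0, -11.0]
force: [0.2, 0.1, -0.3]
grip_width: 0.997
grasp_force: 0.0
[ 0.37269216 -0.24358748  0.25054711] [ 1.79987283e+02 -3.19630086e-02 -1.09983992e+01] [-34.7   8.9 115.2   0.   55.8  66.3]
rest_mid []
rest []
block [([398.6, 184.4], 0.8), ([45.3, 152.2], 0.66)]
keyhole [([57.9, 104.5], 0.76), ([353.9, 175.2], 0.61)]
exp [ 208.80652532 -125.95723462]
```

```bash

python3 -m handwheel '[[[0.178,-0.972,0.3,0,0,0,1],[0.178,-0.972,0.3,0,0,0,1],[0.178,-0.972,0.3,0,0,0,1],[0.178,-0.972,0.3,0,0,0,1],[0.178,-0.972,0.3,0,0,0,1],[0.178,-0.972,0.3,0,0,0,1],[0.178,-0.972,0.3,0,0,0,1],[0.178,-0.972,0.3,0,0,0,1],[0.178,-0.972,0.3,0,0,0,1],[0,0,0,0,0,0,1]]]'
python3 - <<'E'
from h import *
st=sensors.observe(); print(st["position"],st["tcp_rot"],st["joint_pos"].round(1))
im=viewer.grab_frame("wrist"); cv2.imwrite("pics/w2.png",im)
C=cam("wrist",st)
for t in("block","keyhole","bracket"): print(t,[(np.round(x["uv"],1).tolist(),round(x["confidence"],2)) for x in viewer.spot_point(t,"wrist")[:3]])
for P in((.4695,.0047,.029),(.5127,-.0036,.008),(.499,-.001,0)): print("exp",proj(P,C))
E
```

```text
t: 4.75
position: [0.4706, 0.0051, 0.1684]
tcp_rot: [-180.0, 0.0, -10.9]
force: [-0.2, 0.2, -0.2]
grip_width: 0.999
grasp_force: 0.0
[0.47058035 0.00507571 0.1684194 ] [-1.79987166e+02  2.77043567e-02 -1.09160727e+01] [ -0.8  18.6 116.    0.   45.4 100.1]
block [([98.5, 335.5], 0.88), ([321.1, 228.7], 0.62)]
keyhole [([81.0, 282.9], 0.94), ([318.5, 159.5], 0.63)]
bracket [([96.6, 293.3], 0.88), ([318.6, 181.9], 0.63)]
exp [319.122175  226.9825081]
exp [319.0591062 163.7968806]
exp [319.0508808  179.86640436]
```

View pics/w2.png

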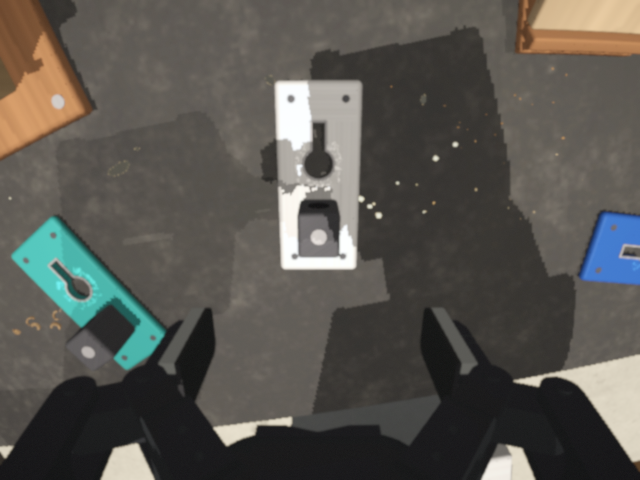

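The wrist view shows the bracket centred under the tool: block at (319,230), keyhole at (318,162), edges vertical in the picture, so the pose agrees with my estimate. Next I descend and grip.

```bash

python3 -m handwheel '[[[0,0,0.8,0,0,0,1],[0,0,0.8,0,0,0,1],[0,0,0.8,0,0,0,1],[0,0,0.8,0,0,0,1],[0,0,0.8,0,0,0,1],[0,0,0.41,0,0,0,1],[0,0,0,0,0,0,1],[0,0,0,0,0,0,-1],[0,0,0,0,0,0,-1],[0,0,0,0,0,0,-1],[0,0,0,0,0,0,-1],[0,0,0,0,0,0,-1]]]' 60
python3 -m handwheel '[[[0,0,0,0,0,0,-1],[0,0,-0.5,0,0,0,-1],[0,0,-1,0,0,0,-1],[0,0,-1,0,0,0,-1],[0,0,-1,0,0,0,-1],[0,0,-1,0,0,0,-1],[0,0,-0.5,0,0,0,-1],[0,0,0,0,0,0,-1]]]'
python3 - <<'E'
from h import *
st=sensors.observe(); print(st["position"],st["tcp_rot"],st["joint_pos"].round(1),st["grip_width"],st["grasp_force"])
E
```

```text
t: 6.15
position: [0.4702, 0.0039, 0.038]
tcp_rot: [-180.0, -0.1, -11.0]
force: [-1.3, 0.2, 9.2]
grip_width: 0.343
grasp_force: 59.7
t: 6.95
position: [0.4705, 0.0039, 0.1891]
tcp_rot: [-180.0, -0.2, -11.0]
force: [-0.3, -0.2, -4.2]
grip_width: 0.341
grasp_force: 60.5
[0.47053343 0.0038894  0.18907831] [-179.95753753   -0.24104309  -10.97798112] [ -1.   16.5 115.4  -0.   47.9 100. ] 0.341086656465937 60.476646423339844
```

```bash

python3 -m handwheel '[[[0.1,0.52,-0.51,0,0,0,-1],[0.1,0.52,-0.51,0,0,0,-1],[0.1,0.52,-0.51,0,0,0,-1],[0.1,0.52,-0.51,0,0,0,-1],[0,0,0,0,0.125,0,-1],[0,0,0,0,0.125,0,-1],[0,0,0,0,0.125,0,-1],[0,0,0,0,0.125,0,-1],[0,0,0,0,0.125,0,-1],[0,0,0,0,0.125,0,-1],[0,0,0,0,0,0,-1]]]'
python3 - <<'E'
from h import *
st=sensors.observe(); print(st["position"],st["tcp_rot"],st["joint_pos"].round(1),st["grip_width"],st["grasp_force"])
im=viewer.grab_frame("wrist"); cv2.imwrite("pics/w3.png",im)
C=cam("wrist",st)
for t in("rest_mid","rest","stud_mark","block"): print(t,[(np.round(x["uv"],1).tolist(),round(x["confidence"],2)) for x in viewer.spot_point(t,"wrist")[:3]])
c,s=np.cos(np.radians(-8.1)),np.sin(np.radians(-8.1))
for P in((.0299,.045,.1069),(.0299,-.045,.1069),(-.055,.045,.022),(-.055,-.045,.022),(-.002,0,.075),(-.055-.0064,.045,.022+.0064),(-.0614,-.045,.0284)):
  print("exp",proj([.6302+c*P[0]-s*P[1],-.2192+s*P[0]+c*P[1],P[2]],C).round())
E
```

```text
t: 8.05
position: [0.4668, -0.0595, 0.2557]
tcp_rot: [179.1, -38.6, -10.9]
force: [0.5, -0.2, -3.7]
grip_width: 0.339
grasp_force: 61.0
[ 0.46679631 -0.0595141   0.2556849 ] [179.08864153 -38.58275324 -10.86392408] [ -6.6   1.  134.3 -30.1   7.2 123.2] 0.33915820265474417 60.97875237464905
rest_mid [([433.0, 161.7], 0.68)]
rest [([412.0, 192.8], 0.72)]
stud_mark []
block [([314.3, 324.9], 0.85), ([46.0, 465.8], 0.85), ([589.7, 387.6], 0.79)]
exp [395. 115.]
exp [483. 112.]
exp [389. 226.]
exp [467. 222.]
exp [435. 158.]
exp [391. 229.]
exp [471. 225.]
```

View pics/w3.png

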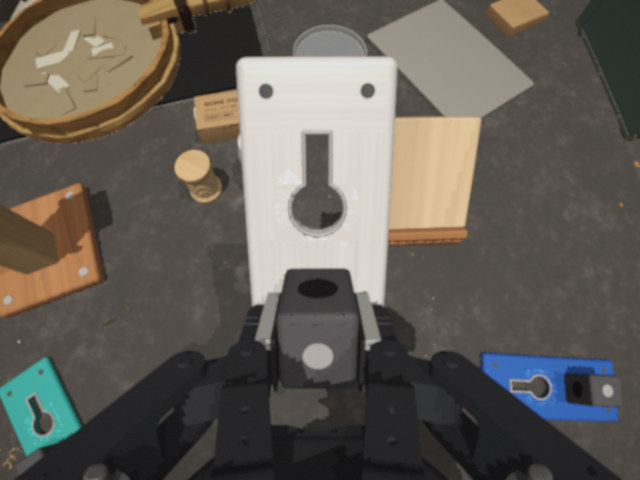

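The picture shows the gripped bracket at (318,180) and the rest's board at (395-480,117-230), close to my projection: rest_mid was seen at (433,162) against (435,158) expected. The wrist is close to its joint-5 limit, so I'll fit the kinematics and check which tilts are reachable.

```bash
cat > kin.py <<'E'
from h import *
from scipy.optimize import least_squares
Ry=lambda a:R.from_euler('y',a,degrees=True); Rz=lambda a:R.from_euler('z',a,degrees=True)
def fk(p,j):
    a,d,L1,e,L2,Lt=p
    r=Rz(j[0]); x=r.apply([a,0,d]); r=r*Ry(j[1]); x=x+r.apply([0,0,L1]); r=r*Ry(j[2]); x=x+r.apply([e,0,L2])
    r=r*Rz(j[3])*Ry(j[4]); x=x+r.apply([0,0,Lt]); return x,r*Rz(j[5])
data=[([-68.24,24.286,93.432,0,62.37,-1.09],[.2425,-.5755,.2495]),([-34.7,8.9,115.2,0,55.8,66.3],[.3727,-.2436,.2505]),
([-.8,18.6,116,0,45.4,100.1],[.47058,.00508,.16842]),([-1,16.5,115.4,0,47.9,100],[.47053,.00389,.18908]),([-6.6,1.,134.3,-30.1,7.2,123.2],[.4668,-.0595,.2557])]
def f(p): return np.concatenate([fk(p,j)[0]-x for j,x in data]+[0.02*(np.array(p)-[0.05,.4,.4,0,.4,.2])])
P=least_squares(f,[0.05,.4,.4,0,.4,.2]).x
LO=[-172.04,-51.8,4.93,-75.15,6.16,-145.62]; HI=[172.04,120.97,147.93,255.16,154.13,145.62]
def ik(x,Rt,j0):
    # Rt: tool rotation; tool frame offset Roff from model flange
    g=lambda j:(lambda q:np.concatenate([(q[0]-x)*10,(Roff.inv()*q[1].inv()*Rt).as_rotvec() if 0 else ((q[1]*Roff).inv()*Rt).as_rotvec()]))(fk(P,j))
    s=least_squares(g,np.clip(j0,np.array(LO)+.1,np.array(HI)-.1),bounds=(LO,HI)); return s.x.round(1),np.linalg.norm(s.fun).round(4)
Roff=fk(P,data[2][0])[1].inv()*R.from_euler('xyz',[-179.987,.0277,-10.916],degrees=True)
def tool(yaw,tilt): # tool down tilted forward by tilt about its y
    return R.from_euler('xyz',[180,0,yaw],degrees=True)*R.from_euler('y',tilt,degrees=True)
E
python3 - <<'E'
from kin import *
print(P.round(4),np.abs(f(P)[:15]).max().round(4), Roff.as_euler('xyz',degrees=True).round(1))
q=fk(P,data[4][0])[1]*Roff; print(q.as_euler('xyz',degrees=True))
for n,x,yaw in(("rest",[.579,-.2105,.0815],-8),("resthover",[.54,-.205,.125],-8),("hang",[.56,.20,.13],16),("hang+",[.56,.2,.19],16),("hang-",[.53,.19,.18],16)):
  for tilt in(0,20,35,45,50):
    print(n,tilt,*ik(np.array(x),tool(yaw,tilt),[np.degrees(np.arctan2(x[1],x[0])),25,110,0,20,110]))
  print(n,"flip",*ik(np.array(x),tool(yaw,90),[np.degrees(np.arctan2(x[1],x[0])),25,100,180,40,-80]))
E
```

```text
[0.0062 0.3105 0.5562 0.0778 0.4801 0.276 ] 0.0121 [ 0. -0. 90.]
[179.0460134  -38.56714402 -10.83182538]
rest 0 [-20.   36.7  99.3  -0.   44.   78. ] 0.0
rest 20 [-22.1  33.  111.6  16.9  16.6  60.5] 0.0
rest 35 [-24.   34.  119.4 128.7  11.7 -52.6] 0.0
rest 45 [-25.4  36.9 123.6 152.2  27.  -77.3] 0.0
rest 50 [-26.1  39.1 125.3 155.8  35.4 -81.7] 0.0
rest flip [-29.4  65.6 124.6 158.3  99.6 -93.8] 0.0
resthover 0 [-20.8  30.3 103.8  -0.   45.9  77.2] 0.0
resthover 20 [-23.2  26.1 115.8  15.7  19.4  60.8] 0.0
resthover 35 [-25.5  26.7 123.8 113.2  10.8 -38.1] 0.0
resthover 45 [-27.1  29.6 128.3 146.7  25.  -73. ] 0.0
resthover 50 [-28.   31.9 130.1 151.7  33.5 -79. ] 0.0
resthover flip [-32.   61.4 131.1 155.5 101.5 -95.2] 0.0
hang 0 [ 19.7  31.  101.4  -0.   47.5  93.7] 0.0
hang 20 [ 20.4  26.4 113.9  -4.4  19.7  98.3] 0.0
hang 35 [ 21.9  26.1 119.7 -50.8   6.2 145.6] 0.0855
hang 45 [ 21.9  25.9 119.7 -51.2   6.2 145.6] 0.2536
hang 50 [ 21.9  25.8 119.7 -51.4   6.2 145.6] 0.3392
hang flip [ 22.8  60.4 130.9 187.  101.2 -88.7] 0.0
hang+ 0 [19.7 26.1 99.7 -0.  54.2 93.7] 0.0
hang+ 20 [ 20.4  20.4 112.3  -3.3  27.4  97. ] 0.0
hang+ 35 [ 21.1  19.3 120.8 -30.5   6.2 124.5] 0.0072
hang+ 45 [ 21.9  19.2 121.3 -51.3   6.2 145.6] 0.1629
hang+ 50 [ 21.9  19.1 121.3 -51.6   6.2 145.6] 0.2483
hang+ flip [ 22.8  50.8 134.  186.9  94.8 -89.4] 0.0
hang- 0 [ 19.7  24.5 104.2  -0.   51.3  93.7] 0.0
hang- 20 [ 20.5  19.1 116.4  -3.7  24.6  97.6] 0.0
hang- 35 [ 22.1  18.3 124.3 -50.7   6.2 145.6] 0.0331
hang- 45 [ 22.1  18.1 124.2 -51.1   6.2 145.6] 0.1958
hang- 50 [ 22.1  17.9 124.2 -51.4   6.2 145.6] 0.2812
hang- flip [ 23.3  54.2 136.9 187.5 101.1 -88.6] 0.0
```

```bash
sed -i 's/0\.02\*(np/0.001*(np/' kin.py; python3 - <<'E'
from kin import *
print(P.round(4),np.abs(f(P)[:15]).max().round(4))
j=sensors.observe()["joint_pos"]
def path(x0,y0,t0,x1,y1,t1,n):
    global j
    for k in range(1,n+1):
        a=k/n; j1,e=ik(np.array(x0)*(1-a)+np.array(x1)*a,tool(y0+(y1-y0)*a,t0+(t1-t0)*a),j); print(j1,e,"d",np.abs(j1-j).max().round()); j=j1
X=[.51,-.2,.2]
path([.4668,-.0595,.2557],-10.9,38.6,X,0,15,3)
for yy in (8,):
  path(X,0,15,X,25,30,4); path(X,25,30,X,25,50,4); path(X,25,50,X,-8,45,4)
path(X,-8,45,[.579,-.2105,.0815],-8,45,2)
print("lift"); path([.579,-.2105,.0815],-8,45,[.48,.0,.25],5,75,3);path([.48,.0,.25],5,75,[.52,.19,.2],16,90,3);path([.52,.19,.2],16,90,[.56,.2,.13],16,90,2)
E
```

```text
[0.0044 0.3087 0.5587 0.0769 0.4808 0.2769] 0.0121
[-14.5   5.7 128.3  13.7  15.8  70.5] 0.0 d 52.0
[-20.7  11.3 121.4  15.   26.   60.7] 0.0 d 10.0
[-24.5  17.3 113.9  10.7  35.5  57.5] 0.0 d 10.0
[-26.4  17.  115.4  18.6  33.   42.9] 0.0 d 15.0
[-28.7  17.  116.5  28.2  32.3  26.6] 0.0 d 16.0
[-31.3  17.6 117.1  37.8  33.6  10.2] 0.0 d 16.0
[-33.9  18.7 117.1  45.7  36.8  -4.5] 0.0 d 15.0
[-36.1  19.3 118.8  55.9  37.4 -15.6] 0.0 d 11.0
[-38.3  20.3 120.3  65.5  39.1 -26.2] 0.0 d 11.0
[-40.4  21.8 121.6  74.   42.  -35.9] 0.0 d 10.0
[-42.4  23.6 122.8  81.2  45.7 -44.5] 0.0 d 9.0
[-39.9  21.5 125.7  89.2  38.9 -44. ] 0.0 d 8.0
[-36.8  19.7 128.   98.6  32.  -44.4] 0.0 d 9.0
[-32.9  18.2 129.7 110.1  24.9 -46.3] 0.0 d 12.0
[-28.7  17.  130.6 126.   17.9 -52.3] 0.0 d 16.0
[-26.9  27.3 127.8 143.6  22.7 -69.4] 0.0 d 18.0
[-25.4  36.8 123.8 152.2  27.  -77.3] 0.0 d 9.0
lift
[-21.5  32.2 133.8 158.   41.9 -83.7] 0.0 d 15.0
[-15.6  28.9 142.3 162.3  56.6 -87.1] 0.0 d 15.0
[ -7.8  23.9 147.9 164.9  64.9 -87.4] 0.0598 d 8.0
[  5.7  37.2 147.7 177.1  84.8 -90.3] 0.0 d 20.0
[ 16.   45.2 144.2 183.6  94.3 -89.4] 0.0 d 10.0
[ 24.1  51.1 139.1 188.3 100.2 -88.5] 0.0 d 8.0
[ 23.4  55.9 135.3 187.6 101.1 -88.5] 0.0 d 5.0
[ 22.8  60.3 131.2 187.  101.4 -88.6] 0.0 d 4.0
```

```bash

cat >> kin.py <<'E'
def go(x,yaw,tilt):
    st=sensors.observe(); r0=R.from_euler('xyz',st["tcp_rot"],degrees=True)
    print("now",st["position"].round(4),st["tcp_rot"].round(1),"j",st["joint_pos"].round(1),"F",st["force"].round(1),"g",round(st["grip_width"],3),round(st["grasp_force"],1))
    print("shift",(r0.inv().apply(np.array(x)-st["position"])/.03).round(3),"rot",(np.degrees((r0.inv()*tool(yaw,tilt)).as_rotvec())/60).round(3))
E
python3 -m handwheel '[[[0,0,-0.3,0,-0.133,0,-1],[0,0.4,0,0,-0.133,0,-1],[0,0.5,0,0,-0.133,0,-1],[0,0.5,0,0,0,0,-1]]]'
python3 -c "
from kin import *
go([.51,-.2,.2],0,15)"
```

```text
t: 8.7
position: [0.461, -0.1068, 0.2645]
tcp_rot: [178.5, -18.5, -11.7]
force: [1.6, 0.2, -4.4]
grip_width: 0.342
grasp_force: 60.9
now [ 0.461  -0.1068  0.2645] [178.5 -18.5 -11.7] j [-14.    3.2 122.   -1.3  36.2  88.8] F [ 1.6  0.2 -4.4] g 0.342 60.9
shift [1.432 2.637 2.817] rot [ 0.081 -0.056 -0.188]
```

```bash

python3 -m handwheel '[[[0.477,0.879,0.939,0,0,0,-1],[0.477,0.879,0.939,0,0,0,-1],[0.477,0.879,0.939,0,0,0,-1],[0,0,0,0.04,-0.028,-0.094,-1],[0,0,0,0.04,-0.028,-0.094,-1],[0,0,0,0,0,0,-1]]]'
python3 -c "
from kin import *
go([.51,-.2,.2],25,35)"
```

```text
t: 9.3
position: [0.5074, -0.2007, 0.1978]
tcp_rot: [179.9, -15.0, -0.1]
force: [-0.1, -0.2, -4.1]
grip_width: 0.341
grasp_force: 61.5
now [ 0.5074 -0.2007  0.1978] [ 1.799e+02 -1.500e+01 -1.000e-01] j [-26.1  17.3 114.4  11.1  35.3  55.6] F [-0.1 -0.2 -4.1] g 0.341 61.5
shift [ 0.103 -0.023 -0.049] rot [ 0.18   0.328 -0.38 ]
```

```bash

python3 -m handwheel '[[[0,0,0,0.036,0.066,-0.076,-1],[0,0,0,0.036,0.066,-0.076,-1],[0,0,0,0.036,0.066,-0.076,-1],[0,0,0,0.036,0.066,-0.076,-1],[0,0,0,0.036,0.066,-0.076,-1],[0,0,0,0,0.12,0,-1],[0,0,0,0,0.06,0,-1],[0,0,0,0,0,0,-1]]]'
python3 -c "
from kin import *
go([.51,-.2,.2],-8,45)"
```

```text
t: 10.1
position: [0.5037, -0.1973, 0.1952]
tcp_rot: [-178.2, -40.7, 20.0]
force: [0.3, -0.4, -4.2]
grip_width: 0.345
grasp_force: 61.5
now [ 0.5037 -0.1973  0.1952] [-178.2  -40.7   20. ] j [-40.4  20.2 122.3  68.6  38.7 -27.6] F [ 0.3 -0.4 -4.2] g 0.345 61.5
shift [ 0.23   0.157 -0.017] rot [-0.347  0.076  0.342]
```

```bash

python3 -m handwheel '[[[0,0,0,-0.07,0.015,0.068,-1],[0,0,0,-0.07,0.015,0.068,-1],[0,0,0,-0.07,0.015,0.068,-1],[0,0,0,-0.07,0.015,0.068,-1],[0,0,0,-0.07,0.015,0.068,-1],[0,0,0,0,0,0,-1],[0,0,0,0,0,0,-1]]]'
python3 - <<'E'
from kin import *
go([.5478,-.2066,.121],-8,45)
st=sensors.observe(); C=cam("wrist",st); im=viewer.grab_frame("wrist"); cv2.imwrite("pics/w4.png",im)
for t in("rest_mid","block","keyhole"): print(t,[(np.round(x["uv"],1).tolist(),round(x["confidence"],2)) for x in viewer.spot_point(t,"wrist")[:3]])
print(proj([.6255,-.2175,.075],C))
for P in((.0299,.045,.1069),(.0299,-.045,.1069),(-.055,.045,.022),(-.055,-.045,.022)):
  c,s=np.cos(np.radians(-8.1)),np.sin(np.radians(-8.1)); print("exp",proj([.6275+c*P[0]-s*P[1],-.2177+s*P[0]+c*P[1],P[2]],C).round())
E
```

```text
t: 10.8
position: [0.5068, -0.1963, 0.1976]
tcp_rot: [179.6, -45.0, -5.4]
force: [-0.1, 0.2, -3.9]
grip_width: 0.341
grasp_force: 61.7
now [ 0.5068 -0.1963  0.1976] [179.6 -45.   -5.4] j [-31.6  17.2 131.2 119.5  20.6 -50.3] F [-0.1  0.2 -3.9] g 0.341 61.7
shift [-0.821  0.193  2.792] rot [-0.024 -0.001  0.03 ]
rest_mid [([329.6, 218.5], 0.67)]
block [([315.8, 323.9], 0.75)]
keyhole []
[328.69493716 215.70107828]
exp [275. 159.]
exp [388. 163.]
exp [275. 293.]
exp [375. 298.]
```

View pics/w4.png

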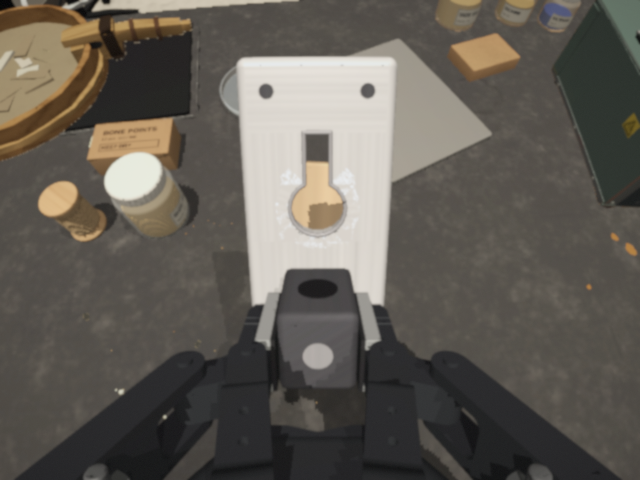

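The board's top edge shows through the keyhole at row 160, where it was expected (159-163), and the jar and spool are well clear on the left. Approaching the rest.

```bash

python3 -m handwheel '[[[-0.274,0.064,0.931,0,0,0,-1],[-0.274,0.064,0.931,0,0,0,-1],[-0.274,0.064,0.931,-0.024,0,0.03,-1],[0,0,0,0,0,0,-1],[0,0,0,0,0,0,-1]]]'
python3 -c "
from kin import *
go([.5786,-.2109,.0814],-8,45)"
```

```text
t: 11.5
position: [0.5471, -0.2072, 0.12]
tcp_rot: [-179.9, -45.0, -8.2]
force: [0.1, -0.2, -3.3]
grip_width: 0.339
grasp_force: 61.6
now [ 0.5471 -0.2072  0.12  ] [-179.9  -45.    -8.2] j [-28.9  30.3 127.8 144.4  25.6 -72.1] F [ 0.1 -0.2 -3.3] g 0.339 61.6
shift [-0.162 -0.025  1.659] rot [ 0.001 -0.    -0.002]
```

```bash

python3 -m handwheel '[[[0,-0.02,0.6,0,0,0,-1],[0,0,0.5,0,0,0,-1],[0,0,0.3,0,0,0,-1],[0,0,0,0,0,0,-1]]]'
python3 -m handwheel '[[[0,0,0.15,0,0,0,-1],[0,0,0,0,0,0,-1]]]'
python3 -c "
from kin import *
go([.5786,-.2109,.0814],-8,45)"
```

```text
t: 11.9
position: [0.5774, -0.2113, 0.0917]
tcp_rot: [180.0, -45.2, -8.2]
force: [0.2, -0.9, -4.8]
grip_width: 0.341
grasp_force: 61.6
t: 12.1
position: [0.58, -0.2117, 0.0884]
tcp_rot: [180.0, -45.1, -8.2]
force: [0.1, 1.0, -3.3]
grip_width: 0.341
grasp_force: 61.7
now [ 0.58   -0.2117  0.0884] [180.  -45.1  -8.2] j [-27.2  35.8 124.1 149.1  26.7 -75.5] F [ 0.1  1.  -3.3] g 0.341 61.7
shift [-0.2   -0.018  0.128] rot [ 0.002 -0.002 -0.002]
```

```bash

python3 -m handwheel '[[[0,0,0.07,0,0,0,-1],[0,0,0.0,0,0,0,-1]]]' | grep -E 'pos|force'
python3 -m handwheel '[[[0,0,0.07,0,0,0,-1],[0,0,0.0,0,0,0,-1]]]' | grep -E 'pos|force'
python3 -m handwheel '[[[-0.1,0,0,0,0,0,-1],[0,0,0.0,0,0,0,-1]]]' | grep -E 'pos|force'
python3 -m handwheel '[[[-0.1,0,0,0,0,0,-1],[0,0,0.0,0,0,0,-1]]]' | grep -E 'pos|force'
```

```text
position: [0.5814, -0.2118, 0.0866]
force: [-0.7, -1.0, -3.2]
grasp_force: 61.9
position: [0.5817, -0.2115, 0.0863]
force: [-17.6, 3.7, 19.0]
grasp_force: 65.9
position: [0.5816, -0.2115, 0.0863]
force: [-16.5, 6.1, 28.3]
grasp_force: 66.5
position: [0.5814, -0.2115, 0.086]
force: [-13.9, 8.2, 34.8]
grasp_force: 67.2
```

```bash

python3 -m handwheel '[[[0.1,0,-0.06,0,0,0,-1],[0,0,0.0,0,0,0,-1]]]' | grep -E 'pos|force'
python3 -m handwheel '[[[-0.1,0,0,0,0,0,-1],[0,0,0.0,0,0,0,-1]]]' | grep -E 'pos|force'
python3 -m handwheel '[[[-0.07,0,0,0,0,0,-1],[0,0,0.0,0,0,0,-1]]]' | grep -E 'pos|force'
python3 -m handwheel '[[[-0.07,0,0,0,0,0,-1],[0,0,0.0,0,0,0,-1]]]' | grep -E 'pos|force'
```

```text
position: [0.5799, -0.2116, 0.0849]
force: [-0.1, 0.4, -1.5]
grasp_force: 62.2
position: [0.5787, -0.2115, 0.0834]
force: [-4.9, 2.1, 11.6]
grasp_force: 63.8
position: [0.5774, -0.2113, 0.0821]
force: [-5.5, 1.4, 13.1]
grasp_force: 63.9
position: [0.5766, -0.2113, 0.0813]
force: [-3.3, 2.1, 15.5]
grasp_force: 64.2
```

```bash

python3 -m handwheel '[[[-0.07,0,0,0,0,0,-1],[0,0,0.0,0,0,0,-1]]]' | grep -E 'pos|force'
python3 -m handwheel '[[[-0.07,0,0,0,0,0,-1],[0,0,0.0,0,0,0,-1]]]' | grep -E 'pos|force'
```

```text
position: [0.5765, -0.2113, 0.0812]
force: [-3.7, 3.7, 22.0]
grasp_force: 64.9
position: [0.5762, -0.2113, 0.0812]
force: [-3.0, 5.4, 29.1]
grasp_force: 65.5
```

```bash

python3 -m handwheel '[[[0.12,0,-0.02,0,0,0,-1],[0,0,0,0,0,0,1],[0,0,0,0,0,0,1],[0,0,0,0,0,0,1],[0,0,0,0,0,0,1],[0,0,0,0,0,0,1],[0,0,0,0,0,0,1],[0,0,0,0,0,0,1],[0,0,0,0,0,0,1]]]'
python3 - <<'E'
from kin import *
st=sensors.observe(); C=cam("wrist",st); im=viewer.grab_frame("wrist"); cv2.imwrite("pics/w5.png",im)
for t in("rest_mid","block","keyhole","bracket"): print(t,[(np.round(x["uv"],1).tolist(),round(x["confidence"],2)) for x in viewer.spot_point(t,"wrist")[:3]])
im2=viewer.grab_frame("side"); cv2.imwrite("pics/two.png",np.hstack([cv2.resize(im,(400,300)),cv2.resize(im2[240:420,260:500],(400,300),interpolation=cv2.INTER_CUBIC)]))
E
```

```text
t: 15.0
position: [0.5737, -0.2107, 0.0789]
tcp_rot: [-180.0, -45.1, -8.2]
force: [0.6, -0.4, -0.6]
grip_width: 1.002
grasp_force: 0.0
rest_mid [([314.6, 224.6], 0.72)]
block [([319.1, 317.8], 0.7)]
keyhole []
bracket [([320.1, 225.6], 0.7)]
```

View pics/two.png

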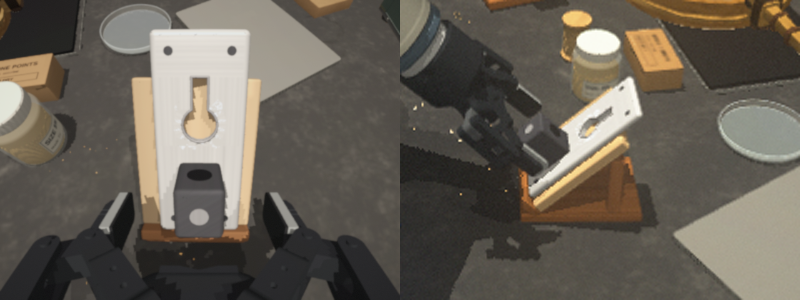

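The left half shows the bracket seated on the rest, keyhole end up and block outward, and the fingers open on both sides of it. The side view confirms this. Next I regrip and lift.

```bash

python3 -m handwheel '[[[0.12,0,-0.05,0,0,0,1],[0,0,0,0,0,0,-1],[0,0,0,0,0,0,-1],[0,0,0,0,0,0,-1],[0,0,0,0,0,0,-1],[0,0,0,0,0,0,-1],[0,0,0,0,0,0,-1],[0,0,0,0,0,0,-1]]]' 90
python3 - <<'E'
from kin import *
st=sensors.observe(); j=st["joint_pos"]; print(st["position"],st["tcp_rot"])
def path(x0,y0,t0,x1,y1,t1,n):
    global j
    for k in range(1,n+1):
        a=k/n; j1,e=ik(np.array(x0)*(1-a)+np.array(x1)*a,tool(y0+(y1-y0)*a,t0+(t1-t0)*a),j); print(j1,e,"d",np.abs(j1-j).max().round()); j=j1
A=[.54,-.20,.2];B=[.50,.08,.24];Cc=[.48,.14,.18]
path([.576,-.211,.081],-8,45,A,-8,45,3);path(A,-8,45,[.54,-.1,.25],5,60,3);path([.54,-.1,.25],5,60,[.52,.08,.22],16,90,4);path([.52,.08,.22],16,90,[.49,.14,.18],16,90,2)
path([.49,.14,.18],16,90,[.51,.26,.18],16,90,2)
E
```

```text
t: 16.1
position: [0.5749, -0.2109, 0.0827]
tcp_rot: [-180.0, -45.1, -8.2]
force: [-5.5, 0.0, 5.3]
grip_width: 0.337
grasp_force: 89.8
[ 0.57488484 -0.21085304  0.08268169] [-179.97829296  -45.09807251   -8.24394953]
[-25.9  30.9 125.7 147.2  23.7 -72.3] 0.0 d 6.0
[-26.2  24.8 126.9 139.3  19.8 -64.1] 0.0 d 8.0
[-26.5  18.7 127.5 126.2  16.2 -50.7] 0.0 d 13.0
[-25.   17.3 130.4 133.1  22.4 -59.5] 0.0 d 9.0
[-23.5  16.4 132.9 136.3  29.  -64.5] 0.0 d 7.0
[-21.9  15.9 135.  137.9  35.7 -67.9] 0.0 d 7.0
[-17.6  21.7 139.2 149.2  50.6 -79.6] 0.0 d 15.0
[-12.4  29.8 142.1 156.   67.7 -86.7] 0.0 d 17.0
[ -6.2  39.5 143.3 160.7  85.2 -91. ] 0.0 d 18.0
[  0.8  49.  142.6 164.6 101.2 -93.1] 0.0 d 16.0
[  8.   54.1 143.1 171.7 107.1 -92.5] 0.0 d 7.0
[ 15.9  58.8 142.9 179.9 111.8 -90.1] 0.0 d 8.0
[ 27.9  55.8 139.6 192.3 105.1 -86.8] 0.0 d 12.0
[ 37.   53.1 135.3 201.2  97.8 -87. ] 0.0 d 9.0
```

```bash

python3 -m handwheel '[[[0,0,-0.5,0,0,0,-1],[0.2,0,-0.8,0,0,0,-1],[0.6,0,-0.8,0,0,0,-1],[0.6,0,-0.8,0,0,0,-1],[0.53,0,-0.68,0,0,0,-1],[0,0,0,0,0,0,-1]]]'
python3 -c "
from kin import *
go([.54,-.1,.25],5,60)"
```

```text
t: 16.7
position: [0.5408, -0.2063, 0.2021]
tcp_rot: [179.8, -45.3, -8.1]
force: [0.1, -0.2, -4.2]
grip_width: 0.335
grasp_force: 90.3
now [ 0.5408 -0.2063  0.2021] [179.8 -45.3  -8.1] j [-29.1  18.6 127.5 122.2  17.4 -48.6] F [ 0.1 -0.2 -4.2] g 0.335 90.3
shift [ 0.768 -3.499 -1.505] rot [ 0.176  0.244 -0.132]
```

```bash

python3 -m handwheel '[[[0.19,-0.875,-0.376,0,0,0,-1],[0.19,-0.875,-0.376,0,0,0,-1],[0.19,-0.875,-0.376,0,0,0,-1],[0.19,-0.875,-0.376,0,0,0,-1],[0,0,0,0.059,0.081,-0.044,-1],[0,0,0,0.059,0.081,-0.044,-1],[0,0,0,0.059,0.081,-0.044,-1],[0,0,0,0,0,0,-1]]]'
python3 -c "
from kin import *
go([.52,.08,.22],16,90)"
```

```text
t: 17.5
position: [0.5376, -0.1003, 0.2436]
tcp_rot: [-179.4, -59.4, 4.4]
force: [-0.6, -1.0, -4.6]
grip_width: 0.335
grasp_force: 91.3
now [ 0.5376 -0.1003  0.2436] [-179.4  -59.4    4.4] j [-24.5  16.7 135.5 134.9  36.9 -67. ] F [-0.6 -1.  -4.6] g 0.335 91.3
shift [-0.741 -6.034  0.355] rot [ 0.179  0.507 -0.054]
```

```bash

python3 -m handwheel '[[[-0.106,-0.862,0.05,0,0,0,-1],[-0.106,-0.862,0.05,0,0,0,-1],[-0.106,-0.862,0.05,0,0,0,-1],[-0.106,-0.862,0.05,0.045,0.127,-0.013,-1],[-0.106,-0.862,0.05,0.045,0.127,-0.013,-1],[-0.106,-0.862,0.05,0.045,0.127,-0.013,-1],[-0.106,-0.862,0.05,0.045,0.127,-0.013,-1],[0,0,0,0,0,0,-1],[0,0,0,0,0,0,-1]]]'
python3 - <<'E'
from kin import *
go([.49,.14,.18],16,90)
st=sensors.observe(); C=cam("wrist",st); im=viewer.grab_frame("wrist"); cv2.imwrite("pics/w6.png",im)
for t in("stud_mark","post"): print(t,[(np.round(x["uv"],1).tolist(),round(x["confidence"],2)) for x in viewer.spot_point(t,"wrist")[:3]])
print(proj([.5975,.2159,.2019],C))
E
```

```text
t: 18.4
position: [0.5251, 0.0578, 0.2223]
tcp_rot: [-174.2, -82.2, 8.2]
force: [0.1, -1.5, -3.6]
grip_width: 0.338
grasp_force: 91.6
now [0.5251 0.0578 0.2223] [-174.2  -82.2    8.2] j [ -4.9  40.9 143.5 161.2  86.4 -90.7] F [ 0.1 -1.5 -3.6] g 0.338 91.6
shift [-1.503 -2.92  -0.276] rot [ 0.034  0.129 -0.015]
stud_mark [([124.6, 243.8], 0.66)]
post []
[123.51039532 248.73789258]
```

View pics/w6.png

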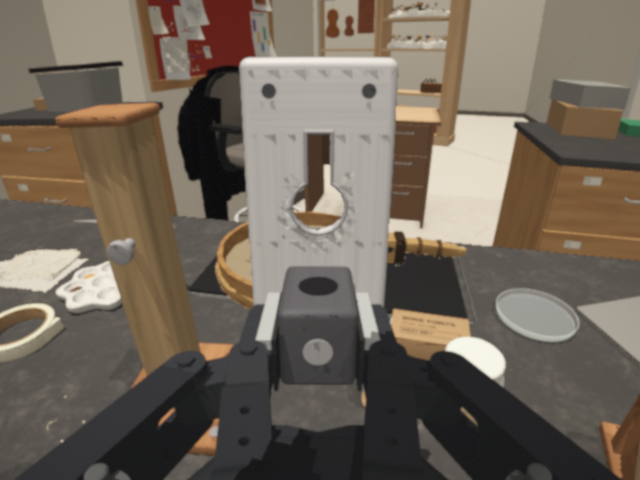

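The stud head shows at (121,250) in the wrist view, against (123.5,249) predicted, and the bracket is held straight, plate at 245-395. I'll segment the stud here and triangulate it.

```bash
cat >> kin.py <<'E'
def stud(im,uv,h=22):
    u,v=int(uv[0]),int(uv[1]); c=im[v-h:v+h,u-h:u+h]; hsv=cv2.cvtColor(c,cv2.COLOR_BGR2HSV)
    m=((hsv[...,1]<70)&(hsv[...,2]>50)).astype(np.uint8)
    n,l,s,ce=cv2.connectedComponentsWithStats(m); return [(s[i].tolist(),(ce[i]+[u-h,v-h]).round(1).tolist()) for i in range(1,n) if s[i,4]>15]
E
python3 - <<'E'
from kin import *
im=cv2.imread("pics/w6.png"); print(stud(im,(121,250)))
for n,uv in(("scene",(219,262)),("side",(314,157))): print(n,stud(cv2.imread(f"pics/{n}0.png"),uv,12))
st=sensors.observe(); W=cam("wrist",st)
S,D=cam("scene"),cam("side")
for w in((121,250),): print(tri([ray((218.9,261.6),S),ray((314.1,157.3),D),ray(w,W)]), tri([ray((218.9,261.6),S),ray(w,W)])[0])
# post edges: brown post front face in w6; row 250: segment edges
row=cv2.cvtColor(im,cv2.COLOR_BGR2GRAY)
for r in(180,300): print(r,[int(x) for x in row[r,70:210:4]])
E
```

```text
[([0, 3, 36, 41, 904], [115.1, 253.0])]
scene [([6, 0, 18, 24, 251], [224.0, 260.6])]
side [([0, 0, 18, 24, 334], [309.1, 156.0])]
(array([0.59716454, 0.21632719, 0.20393855]), [np.float64(0.003698187741127052), np.float64(0.002324885762523815), np.float64(0.00284946738165038)]) [0.59353492 0.21559636 0.20649196]
180 [137, 129, 130, 124, 111, 112, 98, 91, 96, 105, 109, 101, 100, 103, 106, 91, 92, 85, 77, 86, 87, 87, 87, 84, 82, 98, 135, 135, 135, 134, 90, 75, 105, 16, 15]
300 [233, 186, 218, 232, 235, 235, 235, 234, 233, 236, 236, 229, 159, 105, 104, 95, 100, 110, 109, 107, 114, 104, 93, 98, 95, 85, 85, 88, 84, 87, 88, 92, 90, 88, 90]
```

```bash

python3 -m handwheel '[[[-0.25,-0.3,-0.3,0.034,0.129,-0.015,-1],[-0.25,-0.6,-0.2,0,0,0,-1],[0,0,0,0,0,0,-1]]]' | grep -E 'pos|rot'
python3 -c "
from kin import *
go([.5291,.1952,.157],17,90)"
```

```text
position: [0.5061, 0.0796, 0.2134]
tcp_rot: [-178.8, -88.5, 14.6]
now [0.5061 0.0796 0.2134] [-178.8  -88.5   14.6] j [ -2.2  50.7 144.4 161.6 102.9 -94.7] F [ 0.4 -0.3 -4.4] g 0.333 91.7
shift [-1.834 -3.498  1.834] rot [ 0.02   0.026 -0.001]
```

```bash

python3 -m handwheel '[[[-0.367,-0.7,0.2,0.02,0.026,0,-1],[-0.367,-0.7,0.2,0,0,0,-1],[-0.367,-0.7,0.2,0,0,0,-1],[-0.367,-0.7,0.3,0,0,0,-1],[-0.367,-0.7,0.4,0,0,0,-1],[0,0,0,0,0,0,-1],[0,0,0,0,0,0,-1]]]' | grep -E 'pos|rot'
python3 - <<'E'
from kin import *
go([.5291,.1952,.157],17,90)
st=sensors.observe(); C=cam("wrist",st); im=viewer.grab_frame("wrist"); cv2.imwrite("pics/w7.png",im)
print(proj([.597,.216,.2],C))
cv2.imwrite("pics/v7.png",np.hstack([cv2.resize(im,(400,300)),cv2.resize(im[110:260,220:420],(400,300),interpolation=cv2.INTER_CUBIC)]))
E
```

```text
position: [0.514, 0.1916, 0.1603]
tcp_rot: [-22.7, -89.7, -140.3]
now [0.514  0.1916 0.1603] [ -22.7  -89.7 -140.3] j [ 21.5  59.4 137.8 184.8 107.4 -88.5] F [-0.3  0.9 -4. ] g 0.334 91.7
shift [-0.112  0.034  0.516] rot [-0.    -0.005 -0.002]
[320.2891568  188.92647953]
```

View pics/v7.png

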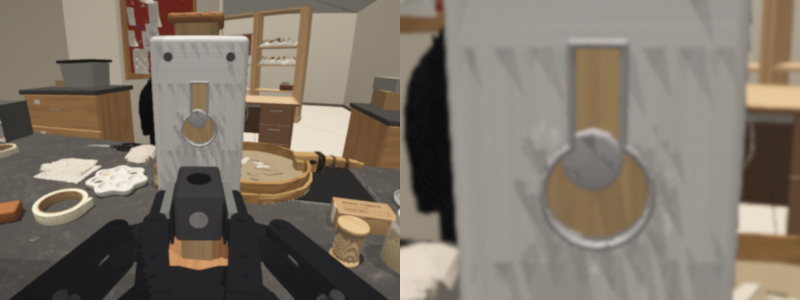

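Through the keyhole the stud head shows at (316.5,190.5), with the hole's centre at (319,207.5). This means I need to move 1.3 mm along tool -y and 3 mm down, then go forward.

```bash

python3 -m handwheel '[[[-0.06,-0.02,0.4,0,0,0,-1],[-0.052,-0.02,0.4,0,0,0,-1],[0,0,0.4,0,0,0,-1],[0,0,0,0,0,0,-1],[0,0,0,0,0,0,-1]]]' | grep -E 'pos|rot|force'
python3 - <<'E'
from kin import *
st=sensors.observe(); go(st["position"],17,90); C=cam("wrist",st); im=viewer.grab_frame("wrist"); cv2.imwrite("pics/w8.png",im)
c=im[130:260,260:380]; g=cv2.cvtColor(c,cv2.COLOR_BGR2HSV); 
for v in range(165,240,6):
    print(v,"".join("w" if (s:=g[v-130,u-260])[1]>60 and 5<s[0]<30 else ("#" if s[2]>150 else "o") for u in range(280,360,2)))
E
```

```text
position: [0.5473, 0.2013, 0.1558]
tcp_rot: [-34.9, -89.8, -128.2]
force: [0.5, 0.3, -3.1]
grasp_force: 91.7
now [0.5473 0.2013 0.1558] [ -34.9  -89.8 -128.2] j [ 21.1  57.5 134.  184.3 101.7 -89. ] F [ 0.5  0.3 -3.1] g 0.331 91.7
shift [0. 0. 0.] rot [ 0.003 -0.002 -0.002]
165 ###########ooowwwwwwwwwwwooo###########o
171 ##########oooowwwwwwwwwwwooo############
177 ###########oooo#####wwwwwoooooooooooo###
183 ##ooo#######ooooooooooooooo##ooooooo####
189 oo###ooooooooooooooooooooowwwoooooooo##o
195 oo###oooooooooooooooooooooowwwwoooooo###
201 ooooooowwooooooooooooooooowwwwwwoooooooo
207 #oooooowwwwoooooooooooooowwwwwwwoooo#ooo
213 oooooooowwwwwwwwooowwwwwwwwwwwwwooooo#oo
219 oo##oooooowwwwwwwwwwwwwwwwwwwwooooooo#oo
225 oo###oooooo#oowwwwwwwwwwwooo#ooooooooooo
231 oooooooooooooo###########ooooooooooooooo
237 o#oooooooooooooooooooooooooooooooooooooo
```

```bash

for i in 1; do python3 -m handwheel '[[[0.05,-0.05,0,0,0,0,-1],[0,0,0.15,0,0,0,-1],[0,0,0,0,0,0,-1]]]' | grep -E 'pos|force'; done
python3 -m handwheel '[[[0,0,0.12,0,0,0,-1],[0,0,0,0,0,0,-1]]]' | grep -E 'pos|force'
python3 - <<'E'
from kin import *
im=viewer.grab_frame("wrist"); cv2.imwrite("pics/w9.png",im); g=cv2.cvtColor(im,cv2.COLOR_BGR2HSV)
for v in range(165,240,4):
    print(v,"".join("w" if (s:=g[v,u])[1]>60 and 5<s[0]<30 else ("#" if s[2]>150 else "o") for u in range(280,360,1)))
E
```

```text
position: [0.5514, 0.2056, 0.1564]
force: [-0.1, -0.1, -4.5]
grasp_force: 91.8
position: [0.5549, 0.2067, 0.1564]
force: [-0.6, 0.5, -3.8]
grasp_force: 91.8
165 ####o################ooooooowwwwwwwwwwwwwwwwwwwwwwoooooooo###################ooo
169 #oooo################ooooooowwwwwwwwwwwwwwwwwwwwwwooooooooo###########oo######oo
173 ##o##oo##oooo########ooooooowwwwwwwwwwwwwwwwwwwwwwoooooooooo#######o##oo######oo
177 ####ooooooooooooo#####oooooowwwwwwwwwwwwwwwwwwwwwwooooooooooooooooooooooo####ooo
181 ####ooooooooooooooooo##ooooowwwwwwwwwwwwwwwwwwwwwwooooooooooooooooo#o##ooo##ooo#
185 ###ooooooooooooooooo##oooowwwwwooooooooooooooooooooooooo###oooooooooooo###oooooo
189 #oooooooooooooooooooowwwwwwooooooooooooooooooooooooooooooooooo##oooooooo##oooooo
193 ##oooooo####ooooowwwwwwwoooooooooooooooooooooooooooooooooooooooooooooooooooooooo
197 ####ooooooooooowwwwwwwwooooooooooooooooooooooooooooooooooooowwoooooooooooooooo##
201 oooooooooooooowwwwwwwwoooooooooooooooooooooooooooooooooooooowwwwoooooooooooooooo
205 ###oooooooooowwwwwwwwwwoooooooooooooooooooooooooooooooooooowwwwwooooooo#oooooooo
209 #####oooooooowwwwwwwwwwwoooooooooooooooooooooooooooooooooowwwwwwooooooo##ooooooo
213 ooooooooooooooowwwwwwwwwwwwooooooooooooooooooooooooooooowwwwwwwooooooooo#ooooooo
217 oooooo####ooooooowwwwwwwwwwwwwwwoooooooooooooooooooowwwwwwwwoooooooooooooooooooo
221 oooooooo###ooooooooooowwwwwwwwwwwwwwwwwwwwwwwwwwwwwwwwwwoooo#ooooooooooooooooooo
225 oooooooo######oooooo####oooowwwwwwwwwwwwwwwwwwwwwwwoooo###oooooooooooooooooooooo
229 oooooooooooooooooooooooo#########oooooooooooooo######ooooooooooooooooooooooooooo
233 oooooooooooooooooooooooooooooooooo##########ooooooooooo#ooooooooooooooo##ooooooo
237 oooooooooooooooooooooooooooooooooooooooooooooooooooooooooooooooooooooooo###ooooo
```

```bash

python3 -m handwheel '[[[0.03,0.03,0.1,0,0,0,-1],[0,0,0,0,0,0,-1]]]' | grep -E 'pos|force'
python3 -m handwheel '[[[0,0,0.12,0,0,0,-1],[0,0,0,0,0,0,-1]]]' | grep -E 'pos|force'
python3 -m handwheel '[[[0,0,0.12,0,0,0,-1],[0,0,0,0,0,0,-1]]]' | grep -E 'pos|force'
```

```text
position: [0.558, 0.2065, 0.1574]
force: [0.5, -0.7, -4.2]
grasp_force: 91.8
position: [0.5615, 0.2077, 0.1574]
force: [0.1, 0.3, -4.2]
grasp_force: 91.8
position: [0.565, 0.2088, 0.1574]
force: [-0.1, 0.0, -4.4]
grasp_force: 91.8
```

```bash

python3 -m handwheel '[[[0,0,0.1,0,0,0,-1],[0,0,0,0,0,0,-1]]]' | grep -E 'pos|force'
python3 -m handwheel '[[[0,0,0.1,0,0,0,-1],[0,0,0,0,0,0,-1]]]' | grep -E 'pos|force'
python3 -m handwheel '[[[0,0,0.07,0,0,0,-1],[0,0,0,0,0,0,-1]]]' | grep -E 'pos|force'
```

```text
position: [0.5677, 0.2096, 0.1574]
force: [-0.3, 0.0, -5.3]
grasp_force: 91.8
position: [0.5693, 0.2101, 0.1571]
force: [-8.3, -2.0, -2.9]
grasp_force: 92.8
position: [0.5695, 0.2101, 0.157]
force: [-22.1, -5.9, -0.0]
grasp_force: 94.9
```

```bash

python3 -m handwheel '[[[0,0,-0.1,0,0,0,-1],[-0.15,0,0,0,0,0,-1],[0,0,0,0,0,0,-1]]]' | grep -E 'pos|force'
python3 -m handwheel '[[[-0.2,0,0,0,0,0,-1],[0,0,0,0,0,0,-1]]]' | grep -E 'pos|force'
python3 -m handwheel '[[[-0.15,0,0,0,0,0,-1],[0,0,0,0,0,0,-1]]]' | grep -E 'pos|force'
```

```text
position: [0.5693, 0.2101, 0.1523]
force: [-5.1, -1.2, -3.7]
grasp_force: 92.8
position: [0.5693, 0.21, 0.1463]
force: [-4.9, -1.5, -2.2]
grasp_force: 92.8
position: [0.5693, 0.2101, 0.142]
force: [-4.8, -1.3, -2.0]
grasp_force: 92.8
```

```bash

python3 -m handwheel '[[[-0.2,0,0,0,0,0,-1],[0,0,0,0,0,0,-1]]]' | grep -E 'pos|force'
python3 -m handwheel '[[[-0.15,0,0,0,0,0,-1],[0,0,0,0,0,0,-1]]]' | grep -E 'pos|force'
python3 -m handwheel '[[[-0.1,0,0,0,0,0,-1],[0,0,0,0,0,0,-1]]]' | grep -E 'pos|force'
```

```text
position: [0.5693, 0.21, 0.1359]
force: [-5.7, -2.1, -1.9]
grasp_force: 92.8
position: [0.5693, 0.2101, 0.1315]
force: [-5.1, -1.8, -2.1]
grasp_force: 92.8
position: [0.5693, 0.2101, 0.1287]
force: [-6.1, -1.6, -1.5]
grasp_force: 92.8
```

```bash

python3 -m handwheel '[[[-0.08,0,0,0,0,0,-1],[0,0,0,0,0,0,-1]]]' | grep -E 'pos|force'
python3 -m handwheel '[[[-0.08,0,0,0,0,0,-1],[0,0,0,0,0,0,-1]]]' | grep -E 'pos|force'
```

```text
position: [0.5694, 0.2101, 0.1282]
force: [-9.4, -2.3, 8.2]
grasp_force: 93.4
position: [0.5694, 0.2101, 0.1279]
force: [-13.6, -4.5, 17.6]
grasp_force: 93.9
```

```bash

python3 -m handwheel '[[[0.13,0,0,0,0,0,-1],[0,0,0,0,0,0,-1],[0,0,0,0,0,0,1],[0,0,0,0,0,0,1],[0,0,0,0,0,0,1],[0,0,0,0,0,0,1],[0,0,0,0,0,0,1],[0,0,0,0,0,0,1]]]' | grep -E 't:|pos|force'
python3 -m handwheel '[[[0,0,-0.4,0,0,0,1],[0,0,-0.8,0,0,0,1],[0,0,-0.8,0,0,0,1],[0,0,-0.8,0,0,0,1],[0,0,0,0,0,0,1]]]' | grep -E 't:|pos|force'
python3 - <<'E'
from kin import *
im=viewer.grab_frame("wrist"); b=viewer.grab_frame("side")
cv2.imwrite("pics/v10.png",np.hstack([cv2.resize(im,(400,300)),cv2.resize(b[100:250,230:430],(400,300),interpolation=cv2.INTER_CUBIC)]))
E
```

```text
t: 24.4
position: [0.5695, 0.2102, 0.1279]
tcp_rot: [-40.4, -89.9, -122.6]
force: [0.5, -0.2, 0.3]
grasp_force: 0.0
t: 24.9
position: [0.4871, 0.1851, 0.1268]
tcp_rot: [-163.4, -89.8, 0.4]
force: [1.2, 0.5, -0.9]
grasp_force: 0.0
```

View pics/v10.png

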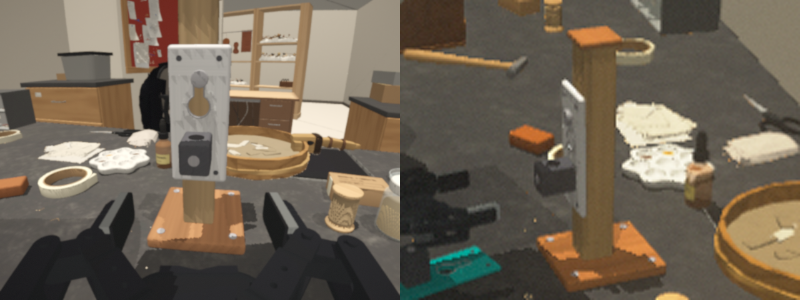

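The wrist view shows the bracket upright, with the stud at the top of the slot (199,77) and the hole below it (199,105). In the side view the plate lies against the post and the gripper is clear, so I'm handing it in.

```bash
python3 -m handwheel '[[[0,0,-0.5,0,0,0,1],[0,0,0,0,0,0,1],[0,0,0,0,0,0,1]]]' | grep -E 't:|force'; python3 -c "
from bench import env; print(env.sign_off())"
```

```text
t: 25.3
tcp_rot: [-33.6, -89.8, -129.4]
force: [0.3, 0.2, 0.4]
grasp_force: 0.0
the job is handed in; nothing more can be done
None
```

The bracket was set on the rest and let go, then regripped and hung on the stud with its slot fully home. I handed the job in at about 25 s with the gripper clear and the jar, spool and carton not touched; sign-off gave no verdict.

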